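# Point out the set-up for a round-bar test and confirm it

## Robot

A 6-joint arm with a two-finger parallel gripper is mounted at the origin on a cart in front of the work surface, level with it; the furniture and walls round the work are solid. World frame = base frame: x ahead of the robot, y to its left, z up, the work surface at z = 0. Lengths are in m, angles in rad, forces in N, time in s.
With the tool pointing down it reaches from about 0.4 to 0.825 m from the base axis. Payload 7 kg.
Tool frame: the origin (TCP) lies on the centre line of the jaws, within the pads' length; the fingertips stand 11 mm ahead of it and the grasp point (between the pads) lies 8 mm behind it (robot.tcp_to_tips is the distance from the TCP to the fingertips, in m); x points along the fingers, y is the direction in which the jaws open and shut, and the axes are right-handed (so a half turn about x gives the same grasp; the last joint's range is limited). The gripper opens to 85 mm and grips with 20 to 120 N. Pads are 22 mm wide; open, the fingers measure 114 mm over their backs; the gripper's body (76 mm by 85 mm) begins 54 mm behind the grasp point. The pads swing forward as they close: fully open they stand 13 mm farther back than shut.
Start: joints at [-0.926, 0.359, 0.012, 0, -1.224, -0.288], TCP at [0.236, -0.632, 0.242] pointing down, gripper open.
Joint ranges: [-3.07, 3.07], [-1.43, 2.12], [-1.02, 1.25], [-3.03, 1.67], [-3.05, -0], [-3.03, 3.03]. Speed limits (rad/s): [2.39, 2.39, 3.01, 3.14, 3.14, 3.14].

## Interface

Orientations are given as a rotation vector (axis times angle).
In Python, from cell import observe, viewer, workorder, robot gives the robot as it stands.
- The arm moves only by the tool servo_tool, never from a script. Its argument "series" is a list of rows, each an object with "grip": the opening, from -1 (shut) to 1 (fully open); "translation": the shift along the world's x, y, z in mm, a list of three; "rotation": the turn, a rotation vector about the world's x, y, z in rad, a list of three. A call has 1 to 10 rows; each row is the pose to reach, as a shift and turn from the pose commanded when the call began; what a row does not reach only later rows make up. A row lasts 1/10 s, in which the tool goes at most 50 mm and 8.59 degrees, less where a joint would pass 70% of its speed; a pose out of reach is approached as far as the arm can. A call with a gripper value outside its range is refused whole. The fingers move at their own pace and stop on an object; "grip_force" is the grip in N (left out, the last holds). Time passes only in rows, so rows that repeat a pose let the fingers close. It gives the time, the measured TCP pose, the force and the opening at its end, in the units of the state.
- observe(): the state, without advancing time (a new reading comes with each control period).
- viewer.camera(name): name is "scene" or "top"; returns a dict with "pixels" (480x640x3 uint8, red, green, blue), "range_z" (480x640 float32, m along the optical axis (not along the pixel's ray), 0 where there is no reading), "fx", "fy", "cx", "cy" (pixels), "dist_coeffs" ([k1, k2, p1, p2, k3] as OpenCV has them; the pictures are not rectified), "T" (4x4, takes a point from camera to world coordinates). Camera axes: x right, y down, z forward; pixel columns grow to the right and rows downward; lengths in m; the calibration is good to about 2 mm. A picture is of the moment at which its call begins.
- workorder.sign_off(): hands the job in, once; it reports no verdict.
The state is a dict: "clock": time; "joints": joint angles; "qvel": joint speeds; "joint_efforts": joint torques, N m; "eef_pos": TCP position; "tool_rot": TCP orientation; "ft_force": force on the tool from outside, world axes, zero at the start; "torque": the same for the moment, N m; "opening": opening from 0.0 (shut) to 1.0 (fully open).
Only numpy, scipy, OpenCV 4.12 (cv2) and the standard library are available. Lean on these libraries where they do the work, as an engineer would, in place of code of your own. Each camera call takes 0.05 s, during which the arm holds its last target. There are 200 camera calls.

## Task

Show the trainee what the next hardness test on a round bar needs: point down at the V-notched anvil with your fingertips about 3 cm above the middle of its top and hold still there for two seconds, then do the same over the square steel test plate. Then press the ribbed top of the hand switch fully down to confirm and let it come up again. Touch and move nothing but the switch, leave the switch standing where it is, and never dip down over any of the other anvils or blocks.

Things in the scene. Friction and masses are not known exactly. Their poses are not given: they have to be found in the camera images.
- anvil_vee: V anvil: dark round stem flaring to 60 mm diameter, with a bright steel head 44 x 56 mm on top that has a broad V notch; 46 mm high. Loose, standing upright on the worktop. Origin: centre of its underside; z up
- vee_top (a point): middle of the V anvil's top, on its axis, at the height of the head's edges, 46 mm above the worktop: the point to point at
- plate_square: square steel test plate, 60 x 60 x 16 mm, lying flat, loose; the only square one of the grey steel blocks. Origin: centre of its underside; z up
- plate_top (a point): centre of the square plate's upper face, 16 mm above the worktop: the point to point at
- switch_pad (a joint): tilt of the hand switch's ribbed top in rad: 0 is up (a spring returns it), 0.087 is fully down
- switch_press (a point): place to press: on the hand switch's ribbed top, 25 mm from its middle towards the free edge (the edge that goes down), 30 mm above the worktop. Fully pressed, this point sinks about 4 mm
- switch: black hand switch, about 65 x 94 mm and 30 mm high, loose on the worktop, 0.26 to 0.42 kg; its whole ribbed top is a pad hinged along the long edge at its +x side (away from the robot at yaw 0), so press near the opposite long edge. A press of about 5 N at the point to press takes it all the way down, onto a firm stop. Origin: centre of its underside; y along the long side
- anvil_flat: another anvil, not wanted: flat round anvil, 60 mm diameter base with a narrower flat stub, 35 mm high, loose. Origin: centre of its underside
- anvil_spot: another anvil, not wanted: dark spot anvil, 45 mm diameter, 52 mm high, narrowing to a small flat top, loose. Origin: centre of its underside
- block_a: round steel reference block, not wanted: 60 mm diameter, 16 mm high, loose. Origin: centre of its underside
- block_b: round steel reference block, not wanted: 60 mm diameter, 14 mm high, loose. Origin: centre of its underside
- mug: bystander: green mug, 86 mm diameter, 96 mm high, at the back, left of the large hardness tester (fixed, 0.9 m tall, behind and to the right of the hand switch; its head overhangs forward from 0.64 m up, so pass it with the arm folded in). Origin: centre of its underside
- tape: bystander: roll of tape lying flat, 88 mm diameter, 19 mm high, to the right. Origin: centre of its underside

How it is judged:
By the outcome, as a careful person would: the job done as asked, in the order asked, and still so for the second after the job is handed in, with the robot touching nothing.
It also fails if it takes over 56 s, if anything falls off the work surface, if the arm or the gripper's body presses on something with over 40 N, if the wrist force passes 120 N, or if a joint passes its speed limit or range.

## Working session

There is one attempt and no reset: what is moved stays moved. The work goes in short steps, Python scripts to look and compute and a tool call to move; the robot and the scene stay as the last step left them, time stands still between calls to the robot, and variables do not carry over. Pictures are saved under pics/ and viewed, about 8 in all and at most 12, crops included, and the job is handed in when it is done.

Besides the shell and the picture viewer there is one more tool, called after "Request:" as name(argument=value, ...), one argument or row to a line, values as JSON. servo_tool: Moves the arm, as the interface text tells. Its arguments: {"type":"object","properties":{"series":{"type":"array","items":{"type":"object","properties":{"grip":{"type":"number"},"translation":{"type":"array","items":{"type":"number"}},"rotation":{"type":"array","items":{"type":"number"}}}}},"grip_force":{"type":"number"}},"required":["series"]}

```bash
mkdir -p pics; cat > h.py <<'E'
import numpy as np, cv2
from cell import observe, viewer, workorder, robot
def grab(n):
    c=viewer.camera(n); cv2.imwrite(f'pics/{n}_{observe()["clock"]:.2f}.png',c['pixels'][:,:,::-1]); np.save(f'{n}.npy',c,allow_pickle=True); return c
def load(n): return np.load(f'{n}.npy',allow_pickle=True).item()
def ray(c,u,v):
    K=np.array([[c['fx'],0,c['cx']],[0,c['fy'],c['cy']],[0,0,1.]])
    p=cv2.undistortPoints(np.array([[[u,v]]],float),K,np.array(c['dist_coeffs'],float))[0,0]
    return np.array([p[0],p[1],1.])
def at_z(c,u,v,z):
    d=c['T'][:3,:3]@ray(c,u,v); o=c['T'][:3,3]; return o+d*(z-o[2])/d[2]
def cloud(c):
    K=np.array([[c['fx'],0,c['cx']],[0,c['fy'],c['cy']],[0,0,1.]])
    vv,uu=np.mgrid[:480,:640]; p=cv2.undistortPoints(np.stack([uu,vv],-1).reshape(-1,1,2).astype(float),K,np.array(c['dist_coeffs'],float))[:,0]
    z=c['range_z'].reshape(-1,1); P=np.hstack([p*z,z])@c['T'][:3,:3].T+c['T'][:3,3]; P[z[:,0]==0]=np.nan
    return P.reshape(480,640,3)
E
python3 - <<'E'
from h import *
for n in('scene','top'):
    c=grab(n); print(n,c['T'][:3,3],c['T'][:3,2])
s=observe(); print(s); print(robot.tcp_to_tips)
E
ls pics
```

```text
scene [-0.05055607  0.65594987  1.04484164] [ 0.46704347 -0.53910273 -0.70088418]
top [ 0.47258196 -0.09382354  1.47744598] [ 9.04089071e-02  7.71344306e-04 -9.95904430e-01]
{'clock': 0.1, 'joints': array([-9.25904619e-01,  3.59323266e-01,  1.11763426e-02, -3.04852076e-04,
       -1.22409834e+00, -2.88068713e-01]), 'qvel': array([-0.00125784, -0.00144441,  0.00041353,  0.00089829,  0.00156635,
        0.00058273]), 'joint_efforts': array([-5.45195107e-04, -5.84766448e+01,  2.94109905e+01,  6.95456877e+00,
       -3.12981334e-03, -8.19007795e-08]), 'eef_pos': array([ 0.2355959 , -0.63212205,  0.2414641 ]), 'tool_rot': array([-0.27879045,  1.55300965,  0.28103563]), 'ft_force': array([ 0.41893899, -0.16199049,  0.37022421]), 'torque': array([-0.02490627,  0.0216073 , -0.05536229]), 'opening': 1.000130634986274}
0.011
scene_0.05.png
top_0.10.png
```

View pics/top_0.10.png

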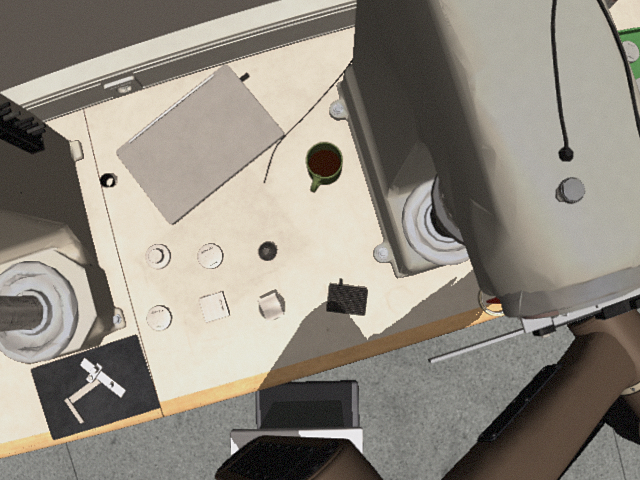

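View pics/scene_0.05.png

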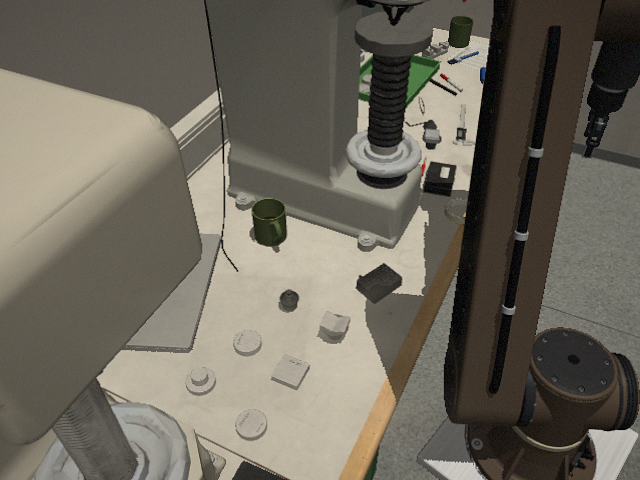

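The top view shows the V anvil at about (271,305), the square plate at (214,306) and the switch at (347,297). The spot anvil is at (267,251), the flat anvil at (158,256), and the round blocks at (210,256) and (159,318). The scene view agrees, with the V anvil at (335,325), the plate at (290,371) and the switch at (379,283).

```bash
python3 - <<'E'
from h import *
c=load('top'); im=c['pixels'][:,:,::-1]
cv2.imwrite('pics/crop1.png',cv2.resize(im[230:340,195:385],None,fx=4.2,fy=4.2,interpolation=cv2.INTER_CUBIC))
c2=load('scene')
cv2.imwrite('pics/crop2.png',cv2.resize(c2['pixels'][250:400,260:420,::-1],None,fx=4,fy=4,interpolation=cv2.INTER_CUBIC))
P=cloud(c)
for n,u,v,z in [('vee',271,305,.046),('plate',214,306,.016),('switch',347,299,.03),('spot',267,251,.052),('flat',158,256,.035),('ba',210,256,.016),('bb',159,318,.014),('mug',324,160,.096)]:
    print(n,at_z(c,u,v,z).round(4),P[v,u].round(4))
Q=cloud(c2)
for n,u,v,z in [('vee',335,325,.046),('plate',290,371,.016),('switch',379,283,.03)]:
    print(n,at_z(c2,u,v,z).round(4),Q[v,u].round(4))
# height-mask centroids
for N,C in (('top',P),('scene',Q)):
  for n,x,y,r,lo,hi in [('vee',*at_z(c,271,305,.046)[:2],.045,.03,.055),('plate',*at_z(c,214,306,.016)[:2],.05,.010,.025),('switch',*at_z(c,347,299,.03)[:2],.065,.022,.045)]:
    m=(np.hypot(C[...,0]-x,C[...,1]-y)<r)&(C[...,2]>lo)&(C[...,2]<hi); p=C[m]
    print(N,n,len(p),p.mean(0).round(4) if len(p) else '',cv2.minAreaRect(p[:,:2].astype(np.float32)*1000) if len(p)>3 else '')
E
```

```text
vee [0.4514 0.044  0.046 ] [0.4513 0.0445 0.041 ]
plate [0.4519 0.1838 0.016 ] [0.452  0.1827 0.0222]
switch [ 0.4601 -0.1337  0.03  ] [ 0.4601 -0.1338  0.0249]
spot [0.5773 0.0498 0.052 ] [0.5774 0.05   0.0502]
flat [0.5741 0.3142 0.035 ] [0.5741 0.3143 0.0347]
ba [0.5719 0.1914 0.016 ] [0.5719 0.1915 0.0156]
bb [0.4257 0.3197 0.014 ] [0.4255 0.3211 0.0088]
mug [ 0.7793 -0.0896  0.096 ] [ 0.7933 -0.0894  0.0326]
vee [0.4394 0.0572 0.046 ] [0.4446 0.0509 0.0355]
plate [0.4476 0.1921 0.016 ] [0.4469 0.1928 0.0175]
switch [ 0.4489 -0.1149  0.03  ] [ 0.4506 -0.1174  0.0266]
top vee 523 [0.4469 0.0449 0.042 ] ((447.1851501464844, 45.62350082397461), (59.63615417480469, 57.655418395996094), 18.696889877319336)
top plate 585 [0.4506 0.1837 0.0162] ((449.9782409667969, 184.38323974609375), (59.85497283935547, 59.81680679321289), 14.784830093383789)
top switch 1055 [ 0.4589 -0.1325  0.0288] ((464.23211669921875, -133.7364501953125), (92.89826965332031, 76.00574493408203), 80.85257720947266)
scene vee 551 [0.4458 0.0535 0.0402] ((446.6661376953125, 49.975074768066406), (58.031002044677734, 62.732093811035156), 19.530546188354492)
scene plate 735 [0.4495 0.1912 0.0148] ((450.31597900390625, 190.35150146484375), (61.07975769042969, 63.934181213378906), 16.15654182434082)
scene switch 807 [ 0.4579 -0.1255  0.0267] ((458.684814453125, -126.55593872070312), (96.92413330078125, 67.00869750976562), 79.42623138427734)
```

View pics/crop1.png

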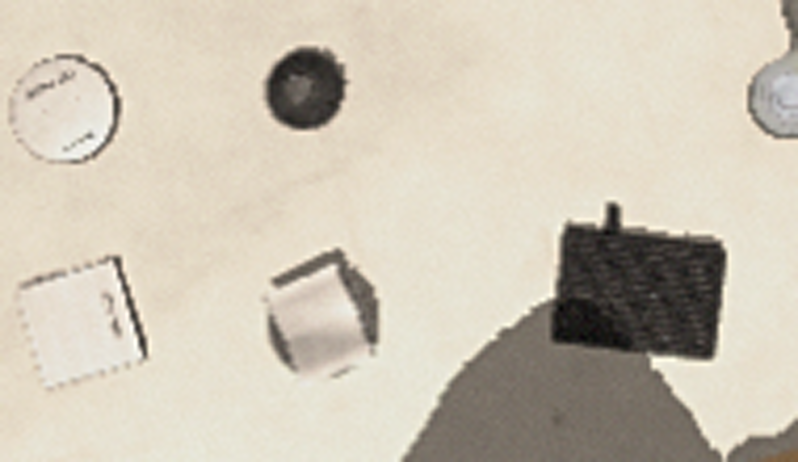

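View pics/crop2.png

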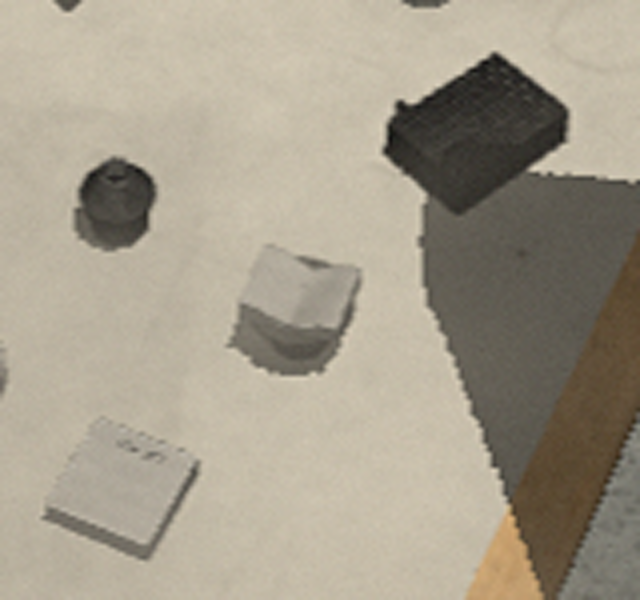

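The crops show the vee head centred at about (271,306) full-frame. The plate centre is (214.5,306) and the switch centre (347,299), with its cord on the far side. The two cameras disagree by about 7 mm in y, so I'll check them against the gripper's known pose once it's in view. First, the clearances along the way.

```bash
python3 - <<'E'
from h import *
P=np.vstack([cloud(load(n)).reshape(-1,3) for n in('top','scene')]); P=P[~np.isnan(P[:,0])]
print('rows x from .8 down; cols y .45..-.8 step .1: max height cm')
ys=np.arange(.45,-.85,-.1); print('      ',' '.join(f'{y-.05:5.2f}' for y in ys))
for x in np.arange(.8,-.35,-.1):
    r=[]
    for y in ys:
        m=(P[:,0]>=x-.1)&(P[:,0]<x)&(P[:,1]<=y)&(P[:,1]>y-.1)
        r.append(f'{np.percentile(P[m,2],98)*100:5.0f}' if m.sum()>5 else '    .')
    print(f'{x-.05:5.2f} ',' '.join(r))
# table plane offsets per camera
for n in('top','scene'):
    C=cloud(load(n)); m=(abs(C[...,0]-.5)<.04)&(abs(C[...,1]+.02)<.03)&(abs(C[...,2])<.03); print(n,C[m][:,2].mean())
E
```

```text
rows x from .8 down; cols y .45..-.8 step .1: max height cm
        0.40  0.30  0.20  0.10 -0.00 -0.10 -0.20 -0.30 -0.40 -0.50 -0.60 -0.70 -0.80
 0.75      3     3     3     2     8     9    91    92    93     .     .     5     5
 0.65      1     2     2     1     1     1    91    91    92     2     3     4     1
 0.55      2     4     2     5     4     1    84    93    91     3     3     0     0
 0.45     14     2     2     5     5     3     4    90    90    77     0   -75     .
 0.35     78     1     1     1     1    76    76    71    72    68   -75   -75   -75
 0.25      2     1     1     1    77    82    74    75    74    67    52    28   -75
 0.15      1     1    24    53    76    77     0   -75   -75   -75    48   -75   -75
 0.05    -75   -75    23    41    51    28    -0   -75   -75   -75   -75   -75   -75
-0.05    -75   -75   -75    28    28    28   -75   -75   -75   -75   -75   -75     .
-0.15    -75   -75     .     .    24     0     0   -75   -75   -75   -75     .   -75
-0.25      .     .     .     .     .     .     .   -75   -75   -75   -75   -75   -76
-0.35      .     .     .     .     .     .     .     .     .     .     .     .     .
top 0.0002680602596856597
scene -0.0014516571590264048
```

Request:
servo_tool(
  series=[
    {"grip": -1,"translation": [-15,40,0],"rotation": [0,0,0]},
    {"grip": -1,"translation": [-30,80,-10],"rotation": [0,0,0]},
    {"grip": -1,"translation": [-45,120,-20],"rotation": [0,0,0]},
    {"grip": -1,"translation": [-60,160,-30],"rotation": [0,0,0]},
    {"grip": -1,"translation": [-75,200,-40],"rotation": [0,0,0]},
    {"grip": -1,"translation": [-80,215,-40],"rotation": [0,0,0]},
    {"grip": -1,"translation": [-80,215,-40],"rotation": [0,0,0]},
    {"grip": -1,"translation": [-80,215,-40],"rotation": [0,0,0]},
  ],
)

```text
clock: 0.9
eef_pos: [0.1563, -0.4181, 0.203]
tool_rot: [-0.282, 1.552, 0.279]
ft_force: [0.3, -0.5, 0.5]
opening: 0.005
```

Request:
servo_tool(
  series=[
    {"grip": -1,"translation": [32,20,0],"rotation": [0,0,0]},
    {"grip": -1,"translation": [65,42,0],"rotation": [0,0,0]},
    {"grip": -1,"translation": [98,65,0],"rotation": [0,0,0]},
    {"grip": -1,"translation": [130,90,0],"rotation": [0,0,0]},
    {"grip": -1,"translation": [160,118,0],"rotation": [0,0,0]},
    {"grip": -1,"translation": [185,145,0],"rotation": [0,0,0]},
    {"grip": -1,"translation": [210,178,0],"rotation": [0,0,0]},
    {"grip": -1,"translation": [230,210,0],"rotation": [0,0,0]},
    {"grip": -1,"translation": [246,250,0],"rotation": [0,0,0]},
    {"grip": -1,"translation": [260,290,0],"rotation": [0,0,0]},
  ],
)

```text
clock: 1.9
eef_pos: [0.4178, -0.1261, 0.2023]
tool_rot: [-0.28, 1.553, 0.279]
ft_force: [0.5, -0.9, 0.3]
opening: 0.001
```

Request:
servo_tool(
  series=[
    {"grip": -1,"translation": [10,45,0],"rotation": [0,0,0]},
    {"grip": -1,"translation": [20,90,0],"rotation": [0,0,0]},
    {"grip": -1,"translation": [28,130,0],"rotation": [0,0,0]},
    {"grip": -1,"translation": [32,165,0],"rotation": [0,0,0]},
    {"grip": -1,"translation": [32,175,0],"rotation": [0,0,0]},
    {"grip": -1,"translation": [32,175,0],"rotation": [0,0,0]},
    {"grip": -1,"translation": [32,175,0],"rotation": [0,0,0]},
  ],
)

```text
clock: 2.6
eef_pos: [0.4482, 0.0474, 0.202]
tool_rot: [-0.281, 1.553, 0.28]
ft_force: [0.4, 0.6, -0.3]
opening: 0.001
```

```bash
python3 - <<'E'
from h import *
s=observe(); print(s['clock'],s['eef_pos'],s['joints'].round(3),s['ft_force'].round(2))
a=grab('scene')['pixels'][150:430,200:480,::-1]; b=grab('top')['pixels'][170:370,150:430,::-1]
cv2.imwrite('pics/c3.png',cv2.resize(a,(800,800),interpolation=cv2.INTER_CUBIC)[100:700])
cv2.imwrite('pics/c4.png',cv2.resize(b,(800,571),interpolation=cv2.INTER_CUBIC))
for n in('scene','top'):
    c=load(n); K=np.array([[c['fx'],0,c['cx']],[0,c['fy'],c['cy']],[0,0,1.]]); Ti=np.linalg.inv(c['T'])
    tip=s['eef_pos']-[0,0,.011]
    print(n,cv2.projectPoints(tip.reshape(1,3),cv2.Rodrigues(Ti[:3,:3])[0],Ti[:3,3],K,np.array(c['dist_coeffs'],float))[0].ravel())
E
ls pics
```

```text
2.6 [0.44816403 0.04737644 0.20202313] [ 0.545  0.015 -0.519  0.    -1.038 -1.759] [ 0.42  0.59 -0.26]
scene [335.69932912 275.10835454]
top [262.82375042 307.78261829]
c3.png
c4.png
crop1.png
crop2.png
scene_0.05.png
scene_2.65.png
top_0.10.png
top_2.70.png
```

View pics/c3.png

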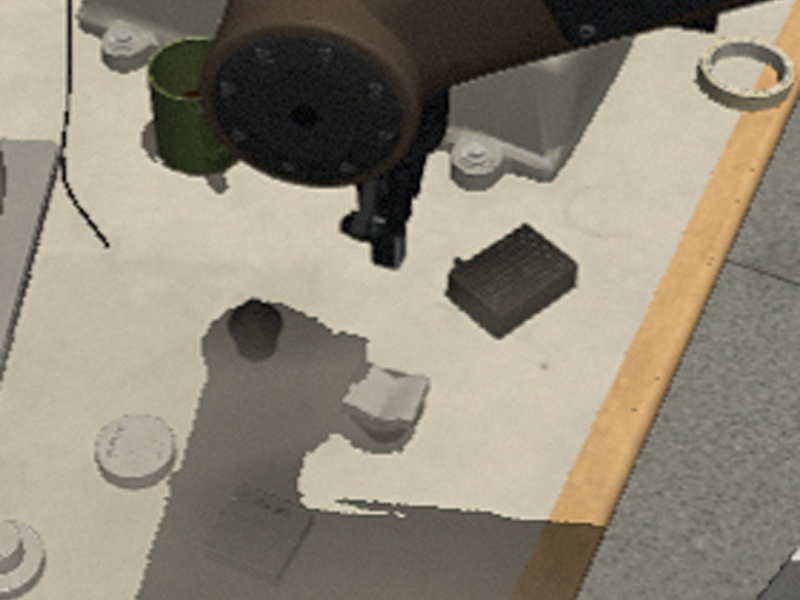

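View pics/c4.png

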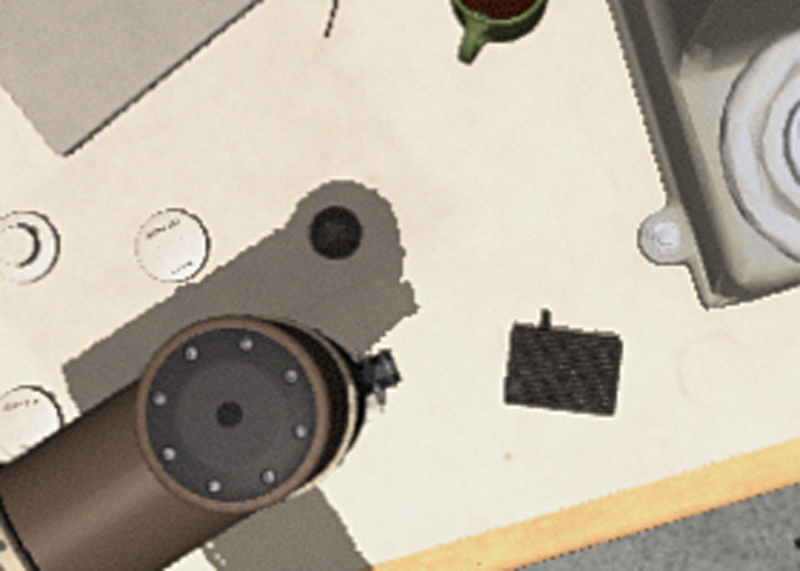

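Scene's tip is at about (335.8,277) against a predicted (335.7,275.1), so the scene camera agrees with the arm. In the top view the arm hides the tip. The V anvil, plate and switch have not moved. I'll compare the gripper's point clouds with the measured TCP to settle the y offset.

```bash
python3 - <<'E'
from h import *
e=observe()['eef_pos']
C=cloud(load('scene')); 
for lo,hi in((-.02,0.0),(0,.02),(.02,.04),(.04,.08)):
    m=(np.hypot(C[...,0]-e[0],C[...,1]-e[1])<.06)&(C[...,2]-e[2]>lo)&(C[...,2]-e[2]<hi); p=C[m]-e
    print(lo,m.sum(),p.mean(0).round(4),p.min(0).round(4),p.max(0).round(4)) if m.sum() else None
# relative offset between cameras on static table objects: refine with tops only
for n in('scene','top'):
    C=cloud(load(n))
    for k,x,y,z,r in(('ba',.572,.195,.016,.05),('flat',.574,.317,.035,.04),('spot',.577,.052,.052,.03),('sw',.459,-.129,.03,.065)):
        m=(np.hypot(C[...,0]-x,C[...,1]-y)<r)&(abs(C[...,2]-z)<.004); p=C[m]
        print(n,k,m.sum(),p.mean(0).round(4), ((p.min(0)+p.max(0))/2).round(4))
for n in('scene','top'):
    c=load(n); print(c['fx'],c['dist_coeffs'])
E
```

```text
-0.02 34 [-0.0056  0.0079 -0.0046] [-0.0121 -0.006  -0.012 ] [ 0.0084  0.0173 -0.0001]
0 70 [-0.0067  0.0098  0.0089] [-0.0129 -0.0072  0.0005] [0.0088 0.0194 0.02  ]
0.02 46 [-0.0108  0.0064  0.034 ] [-0.022  -0.0241  0.0212] [0.0037 0.0345 0.0393]
0.04 210 [-0.0157  0.0173  0.0621] [-0.0312 -0.0405  0.0402] [0.0083 0.0582 0.08  ]
scene ba 454 [0.5721 0.1983 0.0153] [0.5723 0.1976 0.016 ]
scene flat 176 [0.5743 0.3274 0.0347] [0.5756 0.3266 0.035 ]
scene spot 31 [0.5786 0.0585 0.0511] [0.5782 0.0579 0.0515]
scene sw 486 [ 0.4584 -0.1256  0.0281] [ 0.4592 -0.1265  0.0296]
top ba 398 [0.5727 0.1924 0.0159] [0.5721 0.1923 0.016 ]
top flat 135 [0.575  0.3206 0.035 ] [0.5755 0.3215 0.035 ]
top spot 47 [0.5785 0.0526 0.0512] [0.5777 0.0524 0.052 ]
top sw 763 [ 0.4581 -0.1334  0.0293] [ 0.4589 -0.1325  0.03  ]
577.7163238916858 [0.02177188 0.         0.         0.         0.        ]
613.6606050905027 [-0.18289814  0.          0.          0.          0.        ]
```

The gripper's cloud in the scene camera sits about 5 mm too far in +y, so I trust the top camera more: vee (0.448, 0.046) and plate (0.450, 0.185). Going down over the vee.

Request:
servo_tool(
  series=[
    {"grip": -1,"translation": [0,-1,-30],"rotation": [0,0,0]},
    {"grip": -1,"translation": [0,-1,-60],"rotation": [0,0,0]},
    {"grip": -1,"translation": [0,-1,-85],"rotation": [0,0,0]},
    {"grip": -1,"translation": [0,-1,-105],"rotation": [0,0,0]},
    {"grip": -1,"translation": [0,-1,-115],"rotation": [0,0,0]},
    {"grip": -1,"translation": [0,-1,-115],"rotation": [0,0,0]},
    {"grip": -1,"translation": [0,-1,-115],"rotation": [0,0,0]},
    {"grip": -1,"translation": [0,-1,-115],"rotation": [0,0,0]},
  ],
)

```text
clock: 3.5
eef_pos: [0.4485, 0.0467, 0.0883]
tool_rot: [-0.279, 1.551, 0.28]
ft_force: [0.4, -0.3, -0.4]
opening: 0.001
```

```bash
python3 - <<'E'
from h import *
s=observe();print(s['eef_pos'],s['tool_rot'])
a=grab('scene')['pixels'][260:380,270:430,::-1]
cv2.imwrite('pics/c5.png',cv2.resize(a,(800,600),interpolation=cv2.INTER_CUBIC))
E
```

```text
[0.44846565 0.04669074 0.08832786] [-0.27942396  1.55081968  0.28018856]
```

View pics/c5.png

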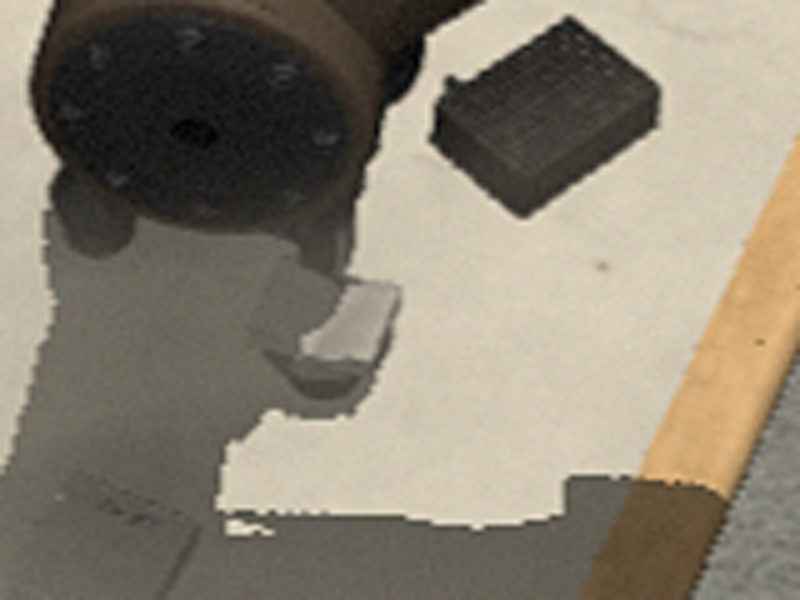

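The tip ends at about (334,314) full-frame, over the vee head's centre at about (335,322). That fits a gap of about 3 cm. Holding.

Request:
servo_tool(
  series=[
    {"grip": -1,"translation": [0,0,0],"rotation": [0,0,0]},
    {"grip": -1,"translation": [0,0,0],"rotation": [0,0,0]},
    {"grip": -1,"translation": [0,0,0],"rotation": [0,0,0]},
    {"grip": -1,"translation": [0,0,0],"rotation": [0,0,0]},
    {"grip": -1,"translation": [0,0,0],"rotation": [0,0,0]},
    {"grip": -1,"translation": [0,0,0],"rotation": [0,0,0]},
    {"grip": -1,"translation": [0,0,0],"rotation": [0,0,0]},
    {"grip": -1,"translation": [0,0,0],"rotation": [0,0,0]},
    {"grip": -1,"translation": [0,0,0],"rotation": [0,0,0]},
    {"grip": -1,"translation": [0,0,0],"rotation": [0,0,0]},
  ],
)

```text
clock: 4.55
eef_pos: [0.4477, 0.0465, 0.0873]
tool_rot: [-0.28, 1.553, 0.28]
ft_force: [0.4, 0.1, 0.4]
opening: 0.002
```

Request:
servo_tool(
  series=[
    {"grip": -1,"translation": [0,0,0],"rotation": [0,0,0]},
    {"grip": -1,"translation": [0,0,0],"rotation": [0,0,0]},
    {"grip": -1,"translation": [0,0,0],"rotation": [0,0,0]},
    {"grip": -1,"translation": [0,0,0],"rotation": [0,0,0]},
    {"grip": -1,"translation": [0,0,0],"rotation": [0,0,0]},
    {"grip": -1,"translation": [0,0,0],"rotation": [0,0,0]},
    {"grip": -1,"translation": [0,0,0],"rotation": [0,0,0]},
    {"grip": -1,"translation": [0,0,0],"rotation": [0,0,0]},
    {"grip": -1,"translation": [0,0,0],"rotation": [0,0,0]},
    {"grip": -1,"translation": [0,0,0],"rotation": [0,0,0]},
  ],
)

```text
clock: 5.55
eef_pos: [0.4477, 0.0465, 0.0873]
tool_rot: [-0.28, 1.553, 0.28]
ft_force: [0.2, 0.0, 1.1]
opening: -0.001
```

Request:
servo_tool(
  series=[
    {"grip": -1,"translation": [0,0,0],"rotation": [0,0,0]},
    {"grip": -1,"translation": [0,0,0],"rotation": [0,0,0]},
    {"grip": -1,"translation": [0,0,0],"rotation": [0,0,0]},
    {"grip": -1,"translation": [0,0,0],"rotation": [0,0,0]},
    {"grip": -1,"translation": [0,0,40],"rotation": [0,0,0]},
    {"grip": -1,"translation": [0,0,80],"rotation": [0,0,0]},
    {"grip": -1,"translation": [0,0,110],"rotation": [0,0,0]},
    {"grip": -1,"translation": [0,0,110],"rotation": [0,0,0]},
    {"grip": -1,"translation": [0,0,110],"rotation": [0,0,0]},
  ],
)

```text
clock: 6.45
eef_pos: [0.4479, 0.0467, 0.1978]
tool_rot: [-0.279, 1.551, 0.281]
ft_force: [-0.2, -0.9, -0.1]
opening: -0.002
```

Request:
servo_tool(
  series=[
    {"grip": -1,"translation": [0,35,0],"rotation": [0,0,0]},
    {"grip": -1,"translation": [0,70,0],"rotation": [0,0,0]},
    {"grip": -1,"translation": [2,110,0],"rotation": [0,0,0]},
    {"grip": -1,"translation": [2,140,0],"rotation": [0,0,0]},
    {"grip": -1,"translation": [2,140,0],"rotation": [0,0,0]},
    {"grip": -1,"translation": [2,140,0],"rotation": [0,0,0]},
  ],
)

```text
clock: 7.05
eef_pos: [0.4489, 0.1865, 0.1958]
tool_rot: [-0.282, 1.555, 0.28]
ft_force: [-0.2, 0.4, 0.5]
opening: -0.0
```

Request:
servo_tool(
  series=[
    {"grip": -1,"translation": [0,0,-35],"rotation": [0,0,0]},
    {"grip": -1,"translation": [0,0,-70],"rotation": [0,0,0]},
    {"grip": -1,"translation": [0,0,-105],"rotation": [0,0,0]},
    {"grip": -1,"translation": [0,0,-128],"rotation": [0,0,0]},
    {"grip": -1,"translation": [0,0,-140],"rotation": [0,0,0]},
    {"grip": -1,"translation": [0,0,-140],"rotation": [0,0,0]},
    {"grip": -1,"translation": [0,0,-140],"rotation": [0,0,0]},
    {"grip": -1,"translation": [0,0,-140],"rotation": [0,0,0]},
  ],
)

```text
clock: 7.85
eef_pos: [0.4502, 0.1865, 0.0581]
tool_rot: [-0.279, 1.552, 0.28]
ft_force: [0.7, -0.1, 0.3]
opening: 0.001
```

```bash
python3 - <<'E'
from h import *
s=observe();print(s['eef_pos'],s['tool_rot'])
a=grab('scene')['pixels'][260:410,220:420,::-1]
cv2.imwrite('pics/c6.png',cv2.resize(a,(800,600),interpolation=cv2.INTER_CUBIC))
E
```

```text
[0.45018742 0.18646425 0.05809925] [-0.27909541  1.55156999  0.28008434]
```

View pics/c6.png

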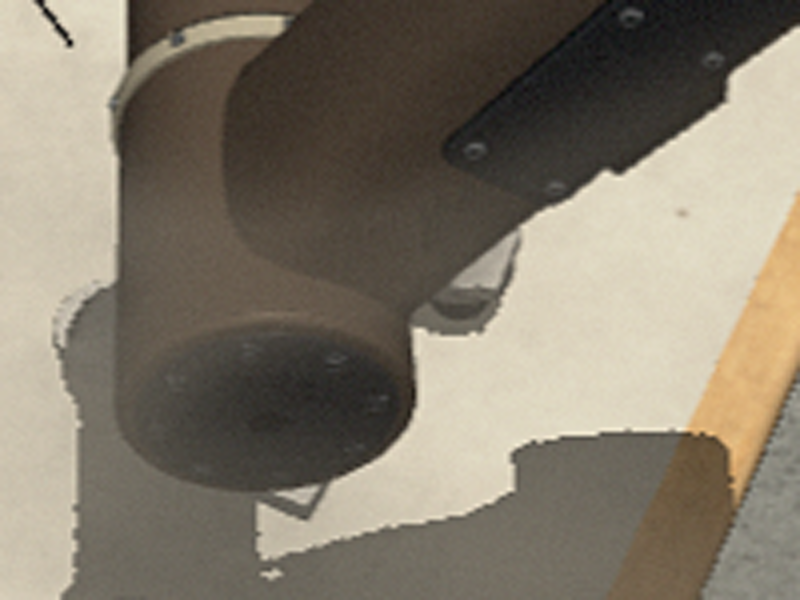

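Here the arm hides the tip, the plate shows only as a corner at about (297,388), and nothing has been touched. Holding on the measured pose.

Request:
servo_tool(
  series=[
    {"grip": -1,"translation": [0,0,0],"rotation": [0,0,0]},
    {"grip": -1,"translation": [0,0,0],"rotation": [0,0,0]},
    {"grip": -1,"translation": [0,0,0],"rotation": [0,0,0]},
    {"grip": -1,"translation": [0,0,0],"rotation": [0,0,0]},
    {"grip": -1,"translation": [0,0,0],"rotation": [0,0,0]},
    {"grip": -1,"translation": [0,0,0],"rotation": [0,0,0]},
    {"grip": -1,"translation": [0,0,0],"rotation": [0,0,0]},
    {"grip": -1,"translation": [0,0,0],"rotation": [0,0,0]},
    {"grip": -1,"translation": [0,0,0],"rotation": [0,0,0]},
    {"grip": -1,"translation": [0,0,0],"rotation": [0,0,0]},
  ],
)

```text
clock: 8.9
eef_pos: [0.4497, 0.1865, 0.0573]
tool_rot: [-0.28, 1.553, 0.28]
ft_force: [0.0, -0.4, -0.2]
opening: 0.001
```

Request:
servo_tool(
  series=[
    {"grip": -1,"translation": [0,0,0],"rotation": [0,0,0]},
    {"grip": -1,"translation": [0,0,0],"rotation": [0,0,0]},
    {"grip": -1,"translation": [0,0,0],"rotation": [0,0,0]},
    {"grip": -1,"translation": [0,0,0],"rotation": [0,0,0]},
    {"grip": -1,"translation": [0,0,0],"rotation": [0,0,0]},
    {"grip": -1,"translation": [0,0,0],"rotation": [0,0,0]},
    {"grip": -1,"translation": [0,0,0],"rotation": [0,0,0]},
    {"grip": -1,"translation": [0,0,0],"rotation": [0,0,0]},
    {"grip": -1,"translation": [0,0,0],"rotation": [0,0,0]},
    {"grip": -1,"translation": [0,0,0],"rotation": [0,0,0]},
  ],
)

```text
clock: 9.9
eef_pos: [0.4497, 0.1865, 0.0573]
tool_rot: [-0.28, 1.553, 0.28]
ft_force: [0.1, 0.3, -0.6]
opening: -0.002
```

Request:
servo_tool(
  series=[
    {"grip": -1,"translation": [0,0,0],"rotation": [0,0,0]},
    {"grip": -1,"translation": [0,0,0],"rotation": [0,0,0]},
    {"grip": -1,"translation": [0,0,0],"rotation": [0,0,0]},
    {"grip": -1,"translation": [0,0,0],"rotation": [0,0,0]},
    {"grip": -1,"translation": [0,0,40],"rotation": [0,0,0]},
    {"grip": -1,"translation": [0,0,80],"rotation": [0,0,0]},
    {"grip": -1,"translation": [0,0,120],"rotation": [0,0,0]},
    {"grip": -1,"translation": [0,0,140],"rotation": [0,0,0]},
    {"grip": -1,"translation": [0,0,140],"rotation": [0,0,0]},
    {"grip": -1,"translation": [0,0,140],"rotation": [0,0,0]},
  ],
)

```text
clock: 10.9
eef_pos: [0.4496, 0.1866, 0.1974]
tool_rot: [-0.279, 1.552, 0.28]
ft_force: [0.6, -0.8, -0.4]
opening: -0.003
```

Request:
servo_tool(
  series=[
    {"grip": -1,"translation": [-3,-40,0],"rotation": [0,0,0]},
    {"grip": -1,"translation": [-5,-80,0],"rotation": [0,0,0]},
    {"grip": -1,"translation": [-7,-120,0],"rotation": [0,0,0]},
    {"grip": -1,"translation": [-9,-160,0],"rotation": [0,0,0]},
    {"grip": -1,"translation": [-11,-200,0],"rotation": [0,0,0]},
    {"grip": -1,"translation": [-13,-240,0],"rotation": [0,0,0]},
    {"grip": -1,"translation": [-15,-280,0],"rotation": [0,0,0]},
    {"grip": -1,"translation": [-17,-315,0],"rotation": [0,0,0]},
    {"grip": -1,"translation": [-17,-315,0],"rotation": [0,0,0]},
    {"grip": -1,"translation": [-17,-315,0],"rotation": [0,0,0]},
  ],
)

```text
clock: 11.9
eef_pos: [0.4319, -0.1292, 0.196]
tool_rot: [-0.278, 1.555, 0.278]
ft_force: [-0.2, 0.7, 0.1]
opening: -0.004
```

Request:
servo_tool(
  series=[
    {"grip": -1,"translation": [1,0,-35],"rotation": [0,0,0]},
    {"grip": -1,"translation": [1,0,-75],"rotation": [0,0,0]},
    {"grip": -1,"translation": [1,0,-110],"rotation": [0,0,0]},
    {"grip": -1,"translation": [1,0,-135],"rotation": [0,0,0]},
    {"grip": -1,"translation": [1,0,-145],"rotation": [0,0,0]},
    {"grip": -1,"translation": [1,0,-145],"rotation": [0,0,0]},
    {"grip": -1,"translation": [1,0,-145],"rotation": [0,0,0]},
    {"grip": -1,"translation": [1,0,-145],"rotation": [0,0,0]},
  ],
)

```text
clock: 12.7
eef_pos: [0.4348, -0.1281, 0.0535]
tool_rot: [-0.281, 1.55, 0.28]
ft_force: [-0.1, 0.4, 0.6]
opening: 0.001
```

```bash
python3 - <<'E'
from h import *
s=observe();print(s['eef_pos'],s['tool_rot'],s['ft_force'])
a=grab('scene')['pixels'][220:340,310:470,::-1]; grab('top')
cv2.imwrite('pics/c7.png',cv2.resize(a,(800,600),interpolation=cv2.INTER_CUBIC))
E
```

```text
[ 0.43478068 -0.12813319  0.05351692] [-0.2805713   1.55024925  0.2802072 ] [-0.06887705  0.35914292  0.58227368]
```

View pics/c7.png

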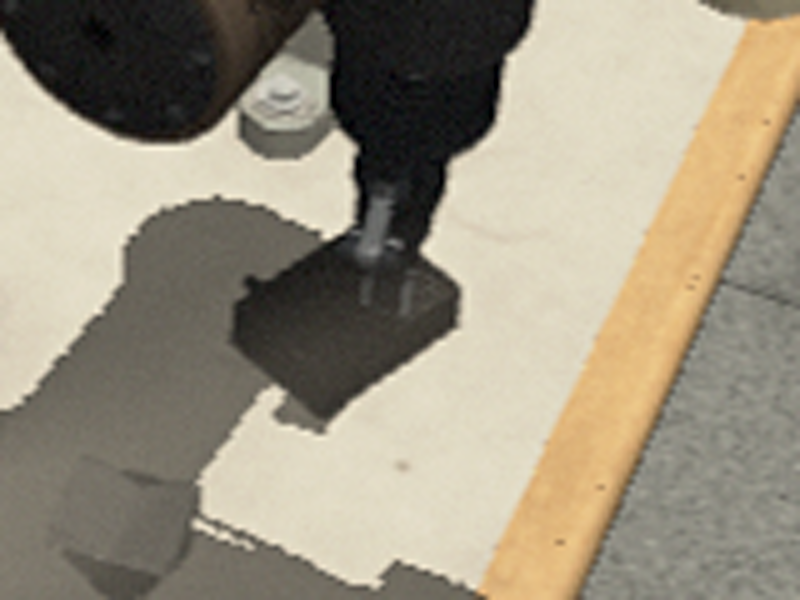

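The tip is at about (390,282) full-frame, above the pad near its robot-side (free) long edge. Pressing slowly.

Request:
servo_tool(
  series=[
    {"grip": -1,"translation": [0,0,-4],"rotation": [0,0,0]},
    {"grip": -1,"translation": [0,0,-8],"rotation": [0,0,0]},
    {"grip": -1,"translation": [0,0,-10],"rotation": [0,0,0]},
    {"grip": -1,"translation": [0,0,-12],"rotation": [0,0,0]},
    {"grip": -1,"translation": [0,0,-12],"rotation": [0,0,0]},
    {"grip": -1,"translation": [0,0,-12],"rotation": [0,0,0]},
  ],
)

```text
clock: 13.4
eef_pos: [0.4335, -0.1285, 0.0402]
tool_rot: [-0.28, 1.553, 0.28]
ft_force: [-0.5, 0.4, 1.0]
opening: 0.001
```

Request:
servo_tool(
  series=[
    {"grip": -1,"translation": [0,0,-1],"rotation": [0,0,0]},
    {"grip": -1,"translation": [0,0,-1],"rotation": [0,0,0]},
    {"grip": -1,"translation": [0,0,-1],"rotation": [0,0,0]},
  ],
)

```text
clock: 13.7
eef_pos: [0.4337, -0.1285, 0.0393]
tool_rot: [-0.28, 1.553, 0.28]
ft_force: [-0.8, 0.5, 2.0]
opening: 0.004
```

Request:
servo_tool(
  series=[
    {"grip": -1,"translation": [0,0,-1],"rotation": [0,0,0]},
    {"grip": -1,"translation": [0,0,-1],"rotation": [0,0,0]},
    {"grip": -1,"translation": [0,0,-1],"rotation": [0,0,0]},
  ],
)

```text
clock: 14.0
eef_pos: [0.4336, -0.1285, 0.0383]
tool_rot: [-0.28, 1.553, 0.28]
ft_force: [-2.7, 0.3, 2.6]
opening: 0.0
```

Request:
servo_tool(
  series=[
    {"grip": -1,"translation": [-0.5,0,-1],"rotation": [0,0,0]},
    {"grip": -1,"translation": [-0.5,0,-1],"rotation": [0,0,0]},
    {"grip": -1,"translation": [-0.5,0,-1],"rotation": [0,0,0]},
  ],
)

```text
clock: 14.3
eef_pos: [0.4334, -0.1285, 0.0373]
tool_rot: [-0.28, 1.552, 0.28]
ft_force: [-1.3, 1.1, 2.3]
opening: 0.003
```

Request:
servo_tool(
  series=[
    {"grip": -1,"translation": [-0.3,0,-0.7],"rotation": [0,0,0]},
    {"grip": -1,"translation": [-0.3,0,-0.7],"rotation": [0,0,0]},
    {"grip": -1,"translation": [-0.3,0,-0.7],"rotation": [0,0,0]},
  ],
)

```text
clock: 14.6
eef_pos: [0.4333, -0.1285, 0.0367]
tool_rot: [-0.28, 1.552, 0.28]
ft_force: [-0.9, -0.5, 4.5]
opening: 0.001
```

Request:
servo_tool(
  series=[
    {"grip": -1,"translation": [0,0,-0.6],"rotation": [0,0,0]},
    {"grip": -1,"translation": [0,0,-0.6],"rotation": [0,0,0]},
    {"grip": -1,"translation": [0,0,-0.6],"rotation": [0,0,0]},
  ],
)

```text
clock: 14.9
eef_pos: [0.4333, -0.1285, 0.0364]
tool_rot: [-0.28, 1.552, 0.28]
ft_force: [-3.3, 0.6, 8.7]
opening: -0.0
```

Request:
servo_tool(
  series=[
    {"grip": -1,"translation": [0,0,-0.5],"rotation": [0,0,0]},
    {"grip": -1,"translation": [0,0,-0.5],"rotation": [0,0,0]},
    {"grip": -1,"translation": [0,0,-0.5],"rotation": [0,0,0]},
  ],
)

```text
clock: 15.2
eef_pos: [0.4333, -0.1285, 0.0362]
tool_rot: [-0.28, 1.552, 0.28]
ft_force: [-4.5, 1.4, 13.0]
opening: 0.002
```

The force jumped to 13 N while the tip barely moved, so it's on the firm stop. Lifting off.

Request:
servo_tool(
  series=[
    {"grip": -1,"translation": [0,0,0],"rotation": [0,0,0]},
    {"grip": -1,"translation": [0,0,2],"rotation": [0,0,0]},
    {"grip": -1,"translation": [0,0,4],"rotation": [0,0,0]},
    {"grip": -1,"translation": [0,0,8],"rotation": [0,0,0]},
    {"grip": -1,"translation": [0,0,40],"rotation": [0,0,0]},
    {"grip": -1,"translation": [0,0,80],"rotation": [0,0,0]},
    {"grip": -1,"translation": [0,0,120],"rotation": [0,0,0]},
    {"grip": -1,"translation": [0,0,160],"rotation": [0,0,0]},
    {"grip": -1,"translation": [0,0,160],"rotation": [0,0,0]},
    {"grip": -1,"translation": [0,0,160],"rotation": [0,0,0]},
  ],
)

```text
clock: 16.2
eef_pos: [0.4331, -0.1283, 0.1963]
tool_rot: [-0.279, 1.55, 0.28]
ft_force: [-0.2, 0.6, -1.1]
opening: -0.001
```

```bash
python3 - <<'E'
from h import *
s=observe();print(s['eef_pos'],s['ft_force'])
A=cv2.imread('pics/scene_0.05.png')
for n in('scene','top'):
    c=grab(n); C=cloud(c); m=(np.hypot(C[...,0]-.459,C[...,1]+.129)<.065)&(abs(C[...,2]-.03)<.006); p=C[m]
    print(n,m.sum(),p.mean(0).round(4),((p.min(0)+p.max(0))/2).round(4))
a=load('scene')['pixels'][240:340,330:430,::-1]
cv2.imwrite('pics/c8.png',np.hstack([cv2.resize(x,(400,400),interpolation=cv2.INTER_CUBIC) for x in(A[240:340,330:430],a)]))
E
```

```text
[ 0.43309891 -0.1282714   0.19632298] [-0.15463313  0.6185522  -1.14765158]
scene 702 [ 0.458  -0.1253  0.0272] [ 0.4589 -0.1279  0.0284]
top 122 [ 0.4862 -0.111   0.0285] [ 0.488  -0.1356  0.03  ]
```

View pics/c8.png

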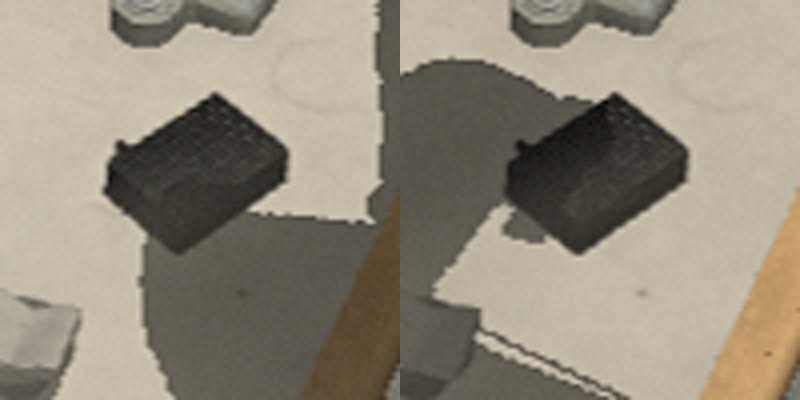

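The before and after crops put the switch in the same place, with its corners at about (215,93), (288,150) and (180,253) in both halves, and the pad is up again. The arm is clear at 0.196 m. Handing in.

```bash
python3 -c "
from h import *
print(workorder.sign_off())"
```

```text
the job is handed in; nothing more can be done
None
```

I pointed at the V anvil and then the square plate, pressed the hand switch fully and let it come up, and handed the job in at about 16 s on the clock.

- **Pointing:** I held still for more than 2 s at each place, with the gripper shut and pointing down. The fingertips were about 30 mm above the V anvil's top at (0.448, 0.047), then about 30 mm above the plate's face at (0.450, 0.187).
- **Switch:** I pressed near the free edge until the fingertips had gone down about 4–5 mm and the force rose steeply to 13 N. That means it was on its stop. I then lifted clear to 0.196 m.
- **Last checks:** In the scene camera the switch stands where it was before, with the pad up, and the force on the tool is back to about zero. The force readings showed no other contact. The arm blocked the top camera's view of the switch, so its last reading there is not usable.
- **What disagreed:** The two cameras differed by 6–8 mm in y. The gripper's own position suggested the scene camera was about 5 mm off, so I leaned on the top camera. The aim should be good to a few millimetres.
- **Not seen directly:** The arm hid the fingertips over the plate, so that hold rests on the measured tool position, not on a picture.

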